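Seat a pipe cap in the three-point nest

TASK

Take the metal pipe cap by its wooden handle, stand it on the wooden plate of the nest and nudge it by feel until it bears on both ball studs of the stop at once. Then push the clamp slide up so that its sprung ball plunger holds the cap against both studs with a gentle preload of about 4 N, and let go. The metal is soft: press it gently all the way, with no more than about 15 N, and leave the other things on the bench alone.

Things in the scene. Friction and masses are not known exactly. Their poses are not given: they have to be found in the camera images.
- cap_handle (a point): The part: a loose round organ-pipe cap, 180 g: a plain tin drum 60 mm in diameter, 26 mm high, with an upright round wooden handle 18 mm in diameter, 40 mm tall, in the middle of its top (66 mm high in all). This point lies on its axis half-way up the handle, 46 mm above its underside.
- nest: The nest, fixed to the bench: a plywood plate 250 x 120 x 12 mm, on which the cap is to stand. Origin: centre of its underside; x along its length, from the clamp slide to the stop; z up. At its +x end stands the stop, an aluminium block 90 mm wide (y), 30 mm high, centred on y = 0; at its -x end the clamp slide.
- seat (a point): Point on the plate's top, nest x = +35, y = 0 mm. Two steel ball studs, 12 mm in diameter, stick out of the stop towards -x, centres at y = +/-24, 14 mm above the plate. A cap on both has its axis at y = 0, 26.8 mm short of the ball centres. The stop is locked where the seated axis lies within 7 mm of this point along x, not measured: feel for it. A cap pushed onto one stud only jams there.
- post (a point): The clamp slide: an aluminium block 44 (x) x 48 (y) x 26 mm on the plate with an upright steel post, 16 mm in diameter, 46 mm tall, in the middle of its top. This point is on the post's axis, 64 mm above the bench (post top 84 mm). It slides only along nest x, up to 70 mm forward from post x = -88, with about 8 N drag, and stays where it is left.
- clamp_nose (a point): Fixed point of the nest at x = -52, y = 0, 26 mm above the bench: where the tip of the clamp's plunger is when the slide is fully back. The plunger is a steel ball 12 mm in diameter in front of the slide, its tip 36 mm ahead (+x) of the post's axis at this height; it is sprung and yields up to 8 mm at 1 N per mm, then is solid.
- wax_tin: Bystander: a loose round grey tin, 64 mm in diameter, 60 mm high. Origin: centre of its underside.
- saddle: Bystander: a loose wooden saddle block 50 x 110 x 50 mm with a notch in its top. Origin: centre of its underside.
- pipe_piece: Bystander: a loose upright piece of metal tube 52 mm in diameter, 110 mm high. Origin: centre of its underside.
Not all that is in view belongs to the job. Leave any pink or red look-alike of the part that bears cap_handle alone.

How it is judged:
At the end, for the whole second after the job is handed in: The cap stands upright on the nest's plate at rest, released, pressing on both ball studs (each over 0.3 N), with the plunger holding it with 1.5 to 7 N (contact force between cap and stud_left above 0.3 N and contact force between cap and stud_right above 0.3 N and contact force between cap and plunger between 1.5 and 7 N and angle between cap_handle's own z axis and vertical below 0.06 rad and z of cap_handle in the frame of nest below 0.061 m and linear speed of cap below 0.01 m/s); the robot touches nothing.
It fails at once if the cap is pressed against a stud with more than 20 N (contact force between cap and stud_left above 20 N or contact force between cap and stud_right above 20 N).
It fails at once if the plunger squeezes the cap with more than 20 N (contact force between cap and plunger above 20 N).
It fails at once if a bystander is moved by more than 15 mm (distance of any of wax_tin, saddle, pipe_piece from where it was at the start of the episode above 0.015 m).
It also fails if it takes over 72 s, if anything falls off the work surface, if the arm or the gripper's body presses on something with over 40 N, if the wrist force passes 120 N, or if a joint passes its speed limit or range.

ROBOT

A 7-joint arm with a two-finger parallel gripper is mounted at the origin on the work surface. World frame = base frame: x ahead of the robot, y to its left, z up, the work surface at z = 0. Lengths are in m, angles in rad, forces in N, time in s.
With the tool pointing down it reaches from about 0.4 to 0.85 m from the base axis. Payload 4.5 kg.
Tool frame: the origin (TCP) lies at the very end of the fingers, on their centre line; the grasp point (between the pads) lies 19 mm behind it; z points along the fingers, y is the line along which they close (so a half turn about z gives the same grasp; the last joint's range is limited). The gripper opens to 88 mm and grips with 3 to 60 N. Pads are 18 mm wide; open, the fingers measure 123 mm over their backs; the gripper's body (75 mm by 187 mm) begins 45 mm behind the grasp point.
Start: joints at [-1.098, 0.689, -0.195, 1.565, 0.157, 0.902, -0.215], TCP at [0.266, 0.566, 0.239] pointing down, gripper open.
Joint ranges: [-3.01, 3.01], [-0.46, 2.08], [-1.47, 1.51], [0.13, 2.56], [-1, 4.14], [0.04, 2.09], [-2.66, 2.66]. Speed limits (rad/s): [2.57, 2.57, 3.14, 3.14, 3.14, 3.14, 3.14].

INTERFACE

Orientations are given as [roll, pitch, yaw] about the fixed x, y, z axes, in that order (R = Rz(yaw) Ry(pitch) Rx(roll)).
In Python, from cell import arm, eyes, workorder gives the robot as it stands.
- The arm moves only by the tool move_arm, never from a script. Its argument "deltas" is a list that holds one entry, the list of rows, each a list of 4 numbers: the shift along the world's x, y, z in cm, then the turn about the world's z in rad. In form: [[[dx, dy, dz, twist], ...]]. A call has 1 to 10 rows; each row shifts and turns the commanded pose from where the row before left it; what a row does not reach is not made up. A row lasts 1/10 s, in which the tool goes at most 50 mm and 8.59 degrees, less where a joint would pass 70% of its speed; a pose out of reach is approached as far as the arm can. A call is refused whole if a number of a shift passes 5 or a number of a turn 0.15, either way. A call with a gripper value outside its range is refused whole. "hand" is the opening, from -1 (shut) to 1 (fully open), set as the call begins (left out, the last holds). The fingers move at their own pace and stop on an object; "newtons" is the grip in N (left out, the last holds). Time passes only in rows, so rows that do not move let the fingers close. It gives the time, the measured TCP pose, the force, the opening and the grip force at its end, in the units of the state.
- arm.get_state(): the state, without advancing time (a new reading comes with each control period).
- eyes.get_image(name): name is "scene" or "top" or "wrist"; returns the picture (420x560x3 uint8, blue, green, red); there is no depth.
- eyes.get_calibration(name): a dict with "K" (3x3 intrinsics, pixels), "D" ([k1, k2, p1, p2, k3] as OpenCV has them; the pictures are not rectified), "R" (3x3) and "t" (3): a world point X has camera coordinates R X + t. Camera axes: x right, y down, z forward; pixel columns grow to the right and rows downward; lengths in m; the calibration is good to about 2 mm. A picture is of the moment at which its call begins: read the wrist's pose just before it. get_calibration takes no time and is no camera call; for the wrist camera it gives the pose at the moment of the call.
- workorder.close_job(): hands the job in; it is judged then, once.
The state is a dict: "clock": time; "q": joint angles; "joint_vel": joint speeds; "joint_efforts": joint torques, N m; "eef_pos": TCP position; "ee_rot": TCP orientation; "force": force on the tool from outside, world axes, zero at the start; "ft_torque": the same for the moment, N m; "gripper_width": finger opening in m; "gripper_force": force on a finger pad.
Only numpy, scipy, OpenCV 4.12 (cv2) and the standard library are available. Lean on these libraries where they do the work, as an engineer would, in place of code of your own. Each camera call takes 0.05 s, during which the arm holds its last target. There are 200 camera calls.

## Working session

There is one attempt and no reset: what is moved stays moved. The work goes in short steps, Python scripts to look and compute and a tool call to move; the robot and the scene stay as the last step left them, time stands still between calls to the robot, and variables do not carry over. Pictures are saved under pics/ and viewed, at most 10 in all, crops included, and the job is handed in when it is done.

Besides the shell and the picture viewer there is one more tool, called after ">>>" by a JSON object that holds its "method" and its "body". move_arm: Moves the arm, as the interface text tells. Its arguments: {"type":"object","properties":{"deltas":{"type":"array","items":{"type":"array","items":{"type":"array","items":{"type":"number"}}}},"hand":{"type":"number"},"newtons":{"type":"number"}},"required":["deltas"]}

```bash
mkdir -p pics; cat > h.py <<'E'
import cv2, numpy as np
from cell import arm, eyes, workorder
def ray(cal,u,v):
    p=cv2.undistortPoints(np.array([[[u,v]]],float),np.array(cal["K"]),np.array(cal["D"]))[0,0]
    R=np.array(cal["R"]);t=np.array(cal["t"])
    return -R.T@t, R.T@np.array([p[0],p[1],1.])
def onz(cal,u,v,z):
    o,d=ray(cal,u,v); return o+d*(z-o[2])/d[2]
def proj(cal,X):
    R=np.array(cal["R"]);t=np.array(cal["t"])
    return cv2.projectPoints(np.array(X,float).reshape(-1,1,3),cv2.Rodrigues(R)[0],t,np.array(cal["K"]),np.array(cal["D"]))[0].reshape(-1,2)
E
python3 - <<'E'
from h import *
for n in("top","scene"):
    im=eyes.get_image(n); cv2.imwrite(f"pics/{n}0.png",im)
    c=eyes.get_calibration(n); print(n,np.round(-np.array(c["R"]).T@np.array(c["t"]),3))
s=arm.get_state();print({k:np.round(v,3) for k,v in s.items()})
E
```

```text
top [ 0.365 -0.03   0.948]
scene [0.989 0.562 0.855]
{'clock': np.float64(0.1), 'q': array([-1.098,  0.69 , -0.195,  1.566,  0.157,  0.902, -0.215]), 'joint_vel': array([-0.001, -0.001,  0.001, -0.002,  0.   ,  0.001, -0.   ]), 'joint_efforts': array([-4.0000e-03, -5.2850e+01, -1.2720e+00, -1.5384e+01, -5.3000e-02,
        2.0000e-03,  0.0000e+00]), 'eef_pos': array([0.265, 0.565, 0.238]), 'ee_rot': array([-3.14 ,  0.   ,  2.703]), 'force': array([ 0.642, -0.996, -0.307]), 'ft_torque': array([0.02 , 0.004, 0.069]), 'gripper_force': np.float64(0.0), 'gripper_width': np.float64(0.088)}
```

View pics/top0.png

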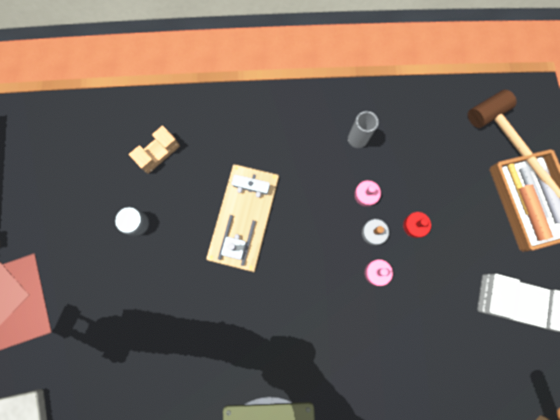

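View pics/scene0.png

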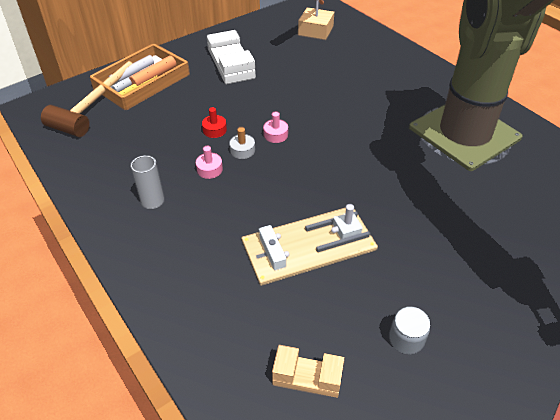

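Top view: the grey cap with the brown handle is at (376,231). It could be confused with the pinks at (368,192) and (379,272) and the red at (418,224). I choose the grey one and will check it in a crop. The nest is centred at about (243,218), with its stop at (252,184) and slide at (234,247). The tin is at (129,221), the saddle at (155,150) and the tube at (362,130).

```bash
python3 - <<'E'
from h import *
T=cv2.imread("pics/top0.png");S=cv2.imread("pics/scene0.png")
ct,cs=eyes.get_calibration("top"),eyes.get_calibration("scene")
a=cv2.resize(T[160:300,200:440],None,fx=3.3,fy=3.3,interpolation=cv2.INTER_CUBIC)[:, :790]
b=cv2.resize(S[100:280,180:400],None,fx=3,fy=3,interpolation=cv2.INTER_CUBIC)
cv2.imwrite("pics/cropT.png",a);cv2.imwrite("pics/cropS.png",b)
# plate
h=cv2.cvtColor(T,cv2.COLOR_BGR2HSV)
m=cv2.inRange(h,(10,50,110),(28,200,255));m[:, :200]=0;m[:,290:]=0;m[:155]=0;m[280:]=0
p=cv2.findNonZero(m);X=np.array([onz(ct,*q[0],.012)[:2] for q in p],np.float32)*1000
r=cv2.minAreaRect(X);print("plate",r,len(X));print(cv2.boxPoints(r).round(0).tolist())
# handle
for n,I,c,roi in(("top",T,ct,(360,215,395,250)),("scene",S,cs,(225,120,258,160))):
    x0,y0,x1,y1=roi;hh=cv2.cvtColor(I,cv2.COLOR_BGR2HSV)[y0:y1,x0:x1]
    mm=cv2.inRange(hh,(3,90,60),(25,255,255));q=cv2.findNonZero(mm)[:,0]+[x0,y0]
    u,v=q.mean(0);print(n,len(q),u,v,q.min(0),q.max(0),onz(c,u,v,.05).round(4),onz(c,u,v,.066).round(4))
    
E
```

```text
plate ((541.2401733398438, 46.08589172363281), (124.44392395019531, 255.8684539794922), 73.5986557006836) 3255
[[401.0, 23.0], [646.0, -50.0], [682.0, 70.0], [436.0, 142.0]]
top 48 378.8125 229.91666666666666 [374 227] [383 233] [ 0.4865 -0.2788  0.05  ] [ 0.4843 -0.2743  0.066 ]
scene 113 241.02654867256638 134.67256637168143 [237 127] [244 143] [ 0.4862 -0.2779  0.05  ] [ 0.4962 -0.2612  0.066 ]
```

View pics/cropT.png

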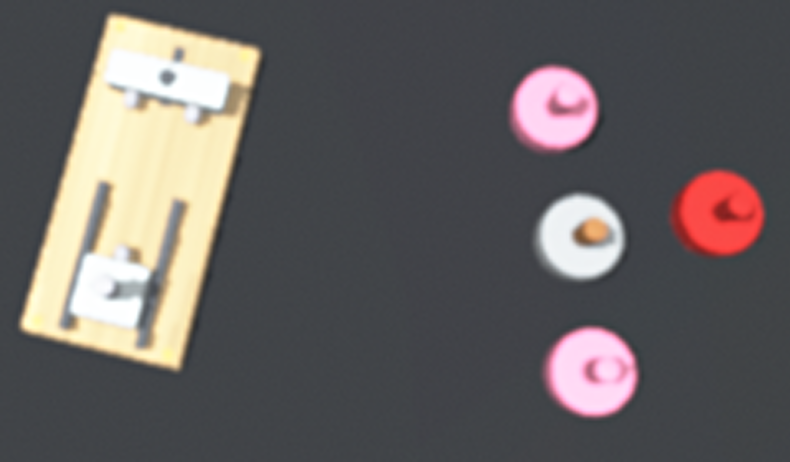

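View pics/cropS.png

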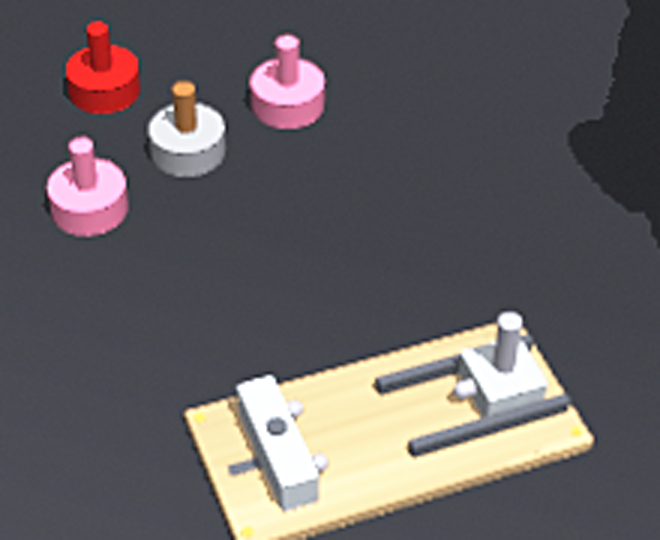

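The crops show the grey drum with the brown wooden handle at crop (592,231), so it is the right part. The pinks and the red are look-alikes. Plate centre is (0.541, 0.046), its yaw about -0.286, and its size matches. The handle is at about (0.486, -0.278), and both views agree. Now moving over the cap.

>>> {"method": "move_arm", "body": {"deltas": [[[3,-3.3,0,0.15],[3,-3.3,0,0],[3,-3.3,0,0],[3,-3.3,0,0],[3,-3.3,0,0],[3,-3.3,0,0],[3,-3.3,0,0],[1,-4.4,0,0],[0,-4.5,0,0],[0,-4.5,0,0]]], "hand": 0, "newtons": 20}}

```text
clock: 1.1
eef_pos: [0.4855, 0.1987, 0.2383]
ee_rot: [-3.141, -0.0, 2.852]
force: [0.4, 0.1, 1.1]
gripper_width: 0.044
gripper_force: 0.0
```

>>> {"method": "move_arm", "body": {"deltas": [[[0,-4.5,0,0],[0,-4.5,0,0],[0,-4.5,0,0],[0,-4.5,0,0],[0,-4.5,0,0],[0,-4.5,0,0],[0,-4.5,0,0],[0,-4.5,0,0],[0,-4.5,-1,0],[0,-4.5,-1,0]]]}}

```text
clock: 2.1
eef_pos: [0.4852, -0.2511, 0.2185]
ee_rot: [3.141, 0.0, 2.853]
force: [1.8, 0.0, -0.1]
gripper_width: 0.044
gripper_force: 0.0
```

>>> {"method": "move_arm", "body": {"deltas": [[[0,-2.8,-1,0],[0,0,-1,0],[0,0,0,0],[0,0,0,0]]]}}

```text
clock: 2.5
eef_pos: [0.4857, -0.2753, 0.1986]
ee_rot: [3.14, -0.001, 2.855]
force: [0.6, 0.2, 0.3]
gripper_width: 0.0441
gripper_force: 0.0
```

```bash
python3 - <<'E'
from h import *
s=arm.get_state();print(s["eef_pos"].round(4) if hasattr(s["eef_pos"],"round") else s["eef_pos"],s["ee_rot"],s["force"],s["gripper_width"])
c=eyes.get_calibration("wrist");im=eyes.get_image("wrist");cv2.imwrite("pics/w1.png",im)
hh=cv2.cvtColor(im,cv2.COLOR_BGR2HSV);mm=cv2.inRange(hh,(5,90,60),(25,255,255))
n,l,st,ce=cv2.connectedComponentsWithStats(mm)
for i in range(1,n):
    if st[i,4]>40: print(st[i],ce[i],onz(c,*ce[i],.066).round(4))
E
```

```text
[ 0.4857 -0.2753  0.1986] [ 3.14018724e+00 -9.03454542e-04  2.85509869e+00] [0.57078292 0.23454936 0.31359086] 0.044106351526940486
[271 188  16  22 271] [278.97416974 198.52767528] [ 0.4818 -0.2779  0.066 ]
[  0 230  30  43 630] [  9.66349206 254.79365079] [ 0.4596 -0.575   0.066 ]
[ 42 280  24  28 276] [ 51.91304348 297.51811594] [ 0.5201 -0.5573  0.066 ]
[166 296  23  58 662] [174.45468278 324.8081571 ] [ 0.5924 -0.4369  0.066 ]
[375 296  23  59 673] [388.41901932 325.05794948] [ 0.6627 -0.1996  0.066 ]
[ 59 338  21  40 465] [ 68.74623656 356.87526882] [ 0.6009 -0.5814  0.066 ]
[ 164  365  334   17 3291] [351.92676998 374.67760559] [ 0.7232 -0.2556  0.066 ]
```

View pics/w1.png

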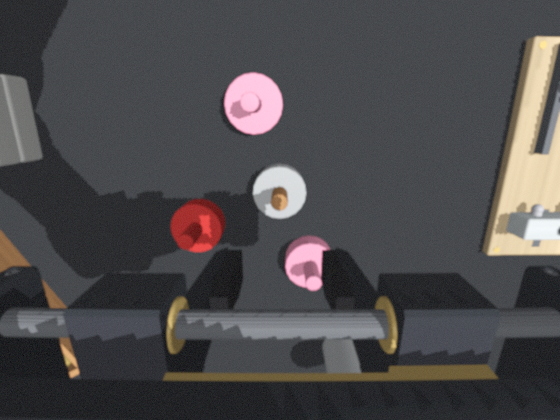

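The wrist view shows the grey cap at (280,190), with its handle at (279,198) centred in y between the fingers. The pinks are at (253,103) and (309,262), the red at (198,226). Descending to grasp.

>>> {"method": "move_arm", "body": {"deltas": [[[0,-0.25,-3,0],[0,0,-3,0],[0,0,-3,0],[0,0,-3,0],[0,0,-2,0],[0,0,-1.5,0],[0,0,-0.8,0],[0,0,0,0],[0,0,0,0]]]}}

```text
clock: 3.45
eef_pos: [0.4863, -0.2793, 0.0366]
ee_rot: [3.141, 0.001, 2.854]
force: [-0.2, 0.6, 0.4]
gripper_width: 0.0442
gripper_force: 0.0
```

>>> {"method": "move_arm", "body": {"deltas": [[[0,0,0,0],[0,0,0,0],[0,0,0,0],[0,0,0,0],[0,0,0,0],[0,0,0,0],[0,0,0,0]]], "hand": -1, "newtons": 20}}

```text
clock: 4.15
eef_pos: [0.4859, -0.2795, 0.0361]
ee_rot: [3.141, 0.001, 2.853]
force: [-0.1, 1.3, 5.7]
gripper_width: 0.0174
gripper_force: 20.0
```

>>> {"method": "move_arm", "body": {"deltas": [[[0,0,1,0],[0,0,2,0],[0,0,3,0],[0,0,3,0],[0,0,1,0],[0,0,0,0],[0,0,0,0]]]}}

```text
clock: 4.85
eef_pos: [0.4846, -0.2796, 0.1348]
ee_rot: [3.142, -0.002, 2.853]
force: [-0.8, -1.1, -2.7]
gripper_width: 0.0175
gripper_force: 20.0
```

```bash
python3 - <<'E'
from h import *
s=arm.get_state();print(s["eef_pos"],s["force"])
c=eyes.get_calibration("wrist");im=eyes.get_image("wrist");cv2.imwrite("pics/w2.png",im)
E
```

```text
[ 0.48463091 -0.27964683  0.13479369] [-0.81815352 -1.10572345 -2.65020995]
```

View pics/w2.png

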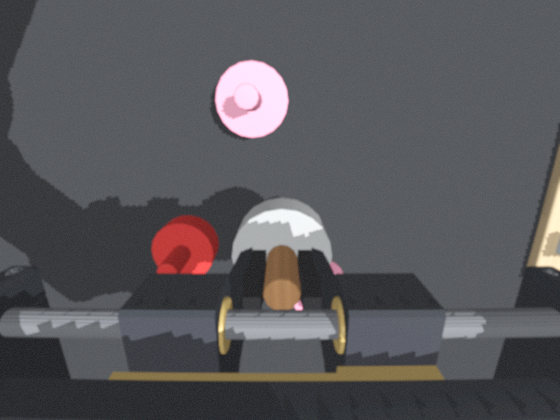

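The cap is held: the handle is at (283,275) between the pads, the drum below it is level, and the look-alikes are undisturbed. Carrying it over the nest.

>>> {"method": "move_arm", "body": {"deltas": [[[0.6,2.3,0,0],[0.8,4,0,0],[0.8,4,0,0],[0.8,4,0,0],[0.8,4,0,0],[0.8,4,0,0],[0.8,4,0,0],[0.8,4,0,0],[0.4,2,0,0],[0,0,0,0]]]}}

```text
clock: 5.9
eef_pos: [0.5513, 0.0485, 0.1344]
ee_rot: [3.139, -0.002, 2.86]
force: [-0.3, -0.1, -2.1]
gripper_width: 0.0173
gripper_force: 20.0
```

```bash
cat >> h.py <<'E'
def readf(n=8):
    F=[]
    for i in range(n):
        eyes.get_calibration("top"); F.append(arm.get_state()["force"])
        eyes.get_image("wrist")
    return np.mean(F,0),np.std(F,0)
O=np.array([.5412,.0461]);A=-.286
ex=np.array([np.cos(A),np.sin(A)]);ey=np.array([-np.sin(A),np.cos(A)])
def nest(p): d=np.asarray(p)[:2]-O; return np.array([d@ex,d@ey])*1000
E
python3 - <<'E'
from h import *
c=eyes.get_calibration("top")
for n,u,v,z in(("s1",133,98,.026),("s2",193,114,.026),("nose",122,254,.026),("post",107,284,.084)):
    print(n,nest(onz(c,200+u/3.3,160+v/3.3,z)).round(1))
m,s=readf(4);p=arm.get_state()["eef_pos"];print(p,nest(p),m,s,[m[:2]@ex,m[:2]@ey])
E
```

```text
s1 [60.3 21.6]
s2 [ 59.2 -25.6]
nose [-56.   -1.5]
post [-84.2  -4.5]
[0.55066613 0.0409603  0.13489619] [10.53161212 -2.26036653] [ 0.32321716 -0.45456175 -2.02959625] [0.58085691 0.6678363  0.28668004] [np.float64(0.4383276717615471), np.float64(-0.34491240652901073)]
```

The stud midpoint is about y = -2 and x = 60 in my nest frame, so the cap is already on line. Lowering.

>>> {"method": "move_arm", "body": {"deltas": [[[0,0,-2,0],[0,0,-2,0],[0,0,-2,0],[0,0,-1.2,0],[0,0,-0.6,0],[0,0,-0.3,0],[0,0,0,0],[0,0,0,0],[0,0,0,0],[0,0,0,0]]], "newtons": 35}}

```text
clock: 7.1
eef_pos: [0.5519, 0.0434, 0.0552]
ee_rot: [3.141, 0.001, 2.853]
force: [0.6, 0.5, -1.4]
gripper_width: 0.0168
gripper_force: 35.0
```

>>> {"method": "move_arm", "body": {"deltas": [[[0,0,-0.1,0],[0,0,-0.1,0],[0,0,-0.1,0],[0,0,-0.1,0],[0,0,0,0]]]}}

```text
clock: 7.6
eef_pos: [0.5514, 0.0433, 0.0505]
ee_rot: [-3.142, -0.0, 2.853]
force: [0.3, 0.1, -2.7]
gripper_width: 0.0172
gripper_force: 35.0
```

>>> {"method": "move_arm", "body": {"deltas": [[[0,0,-0.05,0],[0,0,0,0]]]}}

```text
clock: 7.8
eef_pos: [0.5515, 0.0433, 0.0502]
ee_rot: [3.141, -0.0, 2.853]
force: [0.2, 0.5, -1.2]
gripper_width: 0.017
gripper_force: 35.0
```

>>> {"method": "move_arm", "body": {"deltas": [[[0,0,-0.05,0],[0,0,-0.05,0],[0,0,-0.05,0],[0,0,0,0],[0,0,0,0]]]}}

```text
clock: 8.3
eef_pos: [0.5515, 0.0433, 0.0487]
ee_rot: [3.142, -0.0, 2.853]
force: [-0.3, -0.0, -1.2]
gripper_width: 0.0169
gripper_force: 35.0
```

>>> {"method": "move_arm", "body": {"deltas": [[[0,0,-0.03,0],[0,0,0,0],[0,0,0,0]]]}}

```text
clock: 8.6
eef_pos: [0.5515, 0.0433, 0.0485]
ee_rot: [3.142, 0.0, 2.853]
force: [-0.1, -0.6, -2.2]
gripper_width: 0.0169
gripper_force: 35.0
```

>>> {"method": "move_arm", "body": {"deltas": [[[0,0,-0.03,0],[0,0,0,0],[0,0,0,0]]]}}

```text
clock: 8.9
eef_pos: [0.5515, 0.0433, 0.0482]
ee_rot: [3.141, 0.0, 2.853]
force: [0.4, -0.5, -0.8]
gripper_width: 0.0167
gripper_force: 35.0
```

>>> {"method": "move_arm", "body": {"deltas": [[[0,0,-0.04,0],[0,0,0,0],[0,0,0,0]]]}}

```text
clock: 9.2
eef_pos: [0.5515, 0.0434, 0.0481]
ee_rot: [3.141, 0.0, 2.853]
force: [-1.9, 0.2, 5.2]
gripper_width: 0.0169
gripper_force: 35.0
```

>>> {"method": "move_arm", "body": {"deltas": [[[0,0,-0.04,0],[0,0,0,0],[0,0,0,0]]]}}

```text
clock: 9.5
eef_pos: [0.5516, 0.0434, 0.0481]
ee_rot: [3.141, 0.0, 2.853]
force: [-1.6, -0.2, 8.3]
gripper_width: 0.0172
gripper_force: 35.0
```

>>> {"method": "move_arm", "body": {"deltas": [[[0,0,-0.04,0],[0,0,0,0],[0,0,0,0]]]}}

```text
clock: 9.8
eef_pos: [0.5516, 0.0434, 0.0481]
ee_rot: [3.141, 0.001, 2.853]
force: [-2.1, -0.3, 11.6]
gripper_width: 0.0167
gripper_force: 35.0
```

>>> {"method": "move_arm", "body": {"deltas": [[[-0.04,-0.14,-0.09,0],[0.24,-0.07,0,0],[0.24,-0.07,0,0],[0.24,-0.07,0,0],[0.24,-0.07,0,0],[0.24,-0.07,0,0],[0.24,-0.07,0,0],[0,0,0,0],[0,0,0,0]]]}}

```text
clock: 10.7
eef_pos: [0.5542, 0.0424, 0.0486]
ee_rot: [-3.138, -0.019, 2.858]
force: [-25.3, 9.8, 46.4]
gripper_width: 0.0169
gripper_force: 35.0
```

```bash
cat > f.py <<'E'
from h import *
m,s=readf(5);S=arm.get_state();p=S["eef_pos"]
print("nest",nest(p).round(2),"z",round(p[2],4),"Fnx,ny,z",round(m[:2]@ex,2),round(m[:2]@ey,2),round(m[2],2),"rot",np.round(S["ee_rot"],3),"t",S["clock"])
E
python3 f.py
```

```text
nest [13.47  0.12] z 0.0485 Fnx,ny,z -27.69 1.79 46.55 rot [-3.138 -0.019  2.858] t 10.95
```

The pressed cap dug in: friction about 0.6, and it moved only 3 mm. Backing off, then lifting clear and advancing just off the plate.

>>> {"method": "move_arm", "body": {"deltas": [[[-0.48,0.14,0,0],[-0.48,0.14,0.1,0],[0,0,0.1,0],[0,0,0.1,0],[0,0,0,0],[0,0,0,0]]]}}

```text
clock: 11.55
eef_pos: [0.5563, 0.04, 0.0487]
ee_rot: [-3.141, 0.0, 2.852]
force: [0.9, -0.6, -2.1]
gripper_width: 0.0166
gripper_force: 35.0
```

```bash
python3 f.py; python3 - <<'E'
from h import *
c=eyes.get_calibration("scene");im=eyes.get_image("scene")
cv2.imwrite("pics/s3.png",cv2.resize(im[150:290,220:400],None,fx=4,fy=4,interpolation=cv2.INTER_CUBIC))
c=eyes.get_calibration("top")
for u,v in((103,183),(178,203)): print(nest(onz(c,200+u/3.3,160+v/3.3,.018)))
E
```

```text
nest [15.75 -1.33] z 0.0488 Fnx,ny,z -0.45 -0.3 -1.75 rot [-3.142 -0.     2.853] t 11.8
[-6.95488862 27.52808767]
[ -8.01956767 -31.05744992]
```

View pics/s3.png

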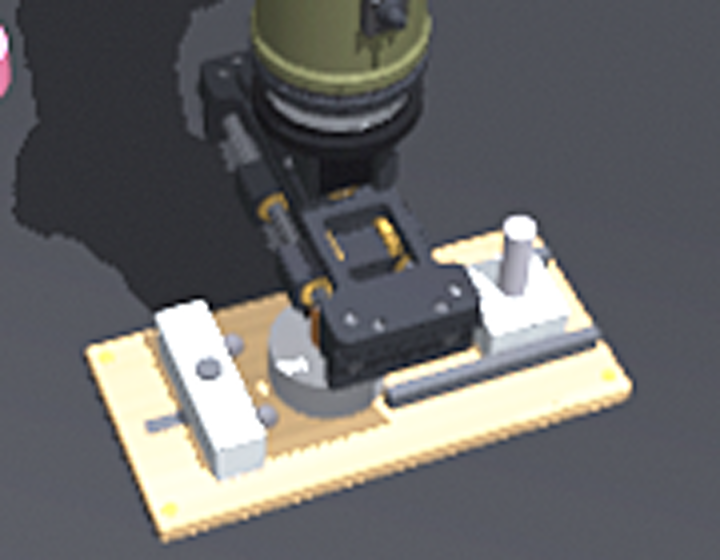

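The picture shows the cap upright and free on the plate, drum at crop (325,370). It is clear of the rail end at (390,395), with the studs ahead at (235,345) and (266,417). Advancing while hovering about 0.5 mm up.

>>> {"method": "move_arm", "body": {"deltas": [[[0.19,-0.06,0,0],[0.19,-0.06,0,0],[0.19,-0.06,0,0],[0.19,-0.06,0,0],[0,0,0,0]]]}}

```text
clock: 12.35
eef_pos: [0.564, 0.0379, 0.0491]
ee_rot: [3.141, 0.001, 2.852]
force: [-0.7, -0.9, -1.0]
gripper_width: 0.0171
gripper_force: 35.0
```

>>> {"method": "move_arm", "body": {"deltas": [[[0.1,-0.03,0,0],[0.1,-0.03,0,0],[0,0,0,0]]]}}

```text
clock: 12.65
eef_pos: [0.5657, 0.0375, 0.0491]
ee_rot: [3.141, 0.0, 2.853]
force: [-0.1, -0.8, -2.6]
gripper_width: 0.0168
gripper_force: 35.0
```

```bash
python3 f.py
```

```text
nest [25.69 -1.38] z 0.049 Fnx,ny,z -0.11 -0.39 -2.06 rot [ 3.142 -0.     2.853] t 12.9
```

>>> {"method": "move_arm", "body": {"deltas": [[[0.1,-0.03,0,0],[0.1,-0.03,0,0],[0,0,0,0]]]}}

```text
clock: 13.2
eef_pos: [0.5678, 0.0368, 0.0491]
ee_rot: [3.141, 0.0, 2.853]
force: [-0.1, 1.3, -1.9]
gripper_width: 0.0168
gripper_force: 35.0
```

>>> {"method": "move_arm", "body": {"deltas": [[[0.1,-0.03,0,0],[0.05,-0.015,0,0],[0,0,0,0]]]}}

```text
clock: 13.5
eef_pos: [0.5691, 0.0364, 0.049]
ee_rot: [3.141, 0.0, 2.853]
force: [-0.4, 0.7, -2.1]
gripper_width: 0.017
gripper_force: 35.0
```

>>> {"method": "move_arm", "body": {"deltas": [[[0.1,-0.03,0,0],[0,0,0,0]]]}}

```text
clock: 13.7
eef_pos: [0.5702, 0.0361, 0.0491]
ee_rot: [3.141, 0.0, 2.853]
force: [0.5, -1.2, -1.3]
gripper_width: 0.0171
gripper_force: 35.0
```

>>> {"method": "move_arm", "body": {"deltas": [[[0.1,-0.03,0,0],[0,0,0,0]]]}}

```text
clock: 13.9
eef_pos: [0.5707, 0.0361, 0.049]
ee_rot: [3.142, -0.001, 2.853]
force: [-0.4, 0.3, -1.7]
gripper_width: 0.0172
gripper_force: 35.0
```

>>> {"method": "move_arm", "body": {"deltas": [[[0.03,-0.01,0,0],[0,0,0,0],[0,0,0,0]]]}}

```text
clock: 14.2
eef_pos: [0.5709, 0.036, 0.049]
ee_rot: [-3.142, -0.001, 2.853]
force: [-2.1, 0.7, -0.7]
gripper_width: 0.0169
gripper_force: 35.0
```

```bash
python3 f.py
```

```text
nest [31.46 -1.34] z 0.049 Fnx,ny,z -2.27 0.84 -0.92 rot [ 3.142e+00 -1.000e-03  2.853e+00] t 14.45
```

Contact is on the y<0 stud (Fny > 0). Stepping +y while keeping the light push.

>>> {"method": "move_arm", "body": {"deltas": [[[0.014,0.048,0,0],[0.014,0.048,0,0],[0.03,-0.01,0,0],[0,0,0,0],[0,0,0,0]]]}}

```text
clock: 14.95
eef_pos: [0.5718, 0.0365, 0.049]
ee_rot: [-3.141, -0.0, 2.853]
force: [-2.2, 0.5, -1.7]
gripper_width: 0.0167
gripper_force: 35.0
```

```bash
python3 f.py
```

```text
nest [32.09 -0.55] z 0.049 Fnx,ny,z -2.51 0.05 -1.62 rot [-3.142 -0.     2.853] t 15.2
```

>>> {"method": "move_arm", "body": {"deltas": [[[0.03,-0.01,0,0],[0.03,-0.01,0,0],[0,0,0,0],[0,0,0,0]]]}}

```text
clock: 15.6
eef_pos: [0.5721, 0.0365, 0.049]
ee_rot: [-3.141, -0.001, 2.853]
force: [-4.0, 0.9, 0.2]
gripper_width: 0.0165
gripper_force: 35.0
```

```bash
python3 f.py
```

```text
nest [32.38 -0.52] z 0.049 Fnx,ny,z -4.17 -0.17 0.4 rot [-3.141e+00 -1.000e-03  2.853e+00] t 15.85
```

>>> {"method": "move_arm", "body": {"deltas": [[[0.014,0.048,0,0],[0,0,0,0],[0,0,0,0]]]}}

```text
clock: 16.15
eef_pos: [0.5722, 0.0366, 0.049]
ee_rot: [-3.141, -0.001, 2.853]
force: [-4.8, -0.3, 1.0]
gripper_width: 0.0172
gripper_force: 35.0
```

```bash
python3 f.py
```

```text
nest [32.45 -0.41] z 0.049 Fnx,ny,z -4.78 -1.75 0.92 rot [-3.141e+00 -1.000e-03  2.853e+00] t 16.4
```

>>> {"method": "move_arm", "body": {"deltas": [[[-0.014,-0.048,0,0],[-0.014,-0.048,0,0],[0,0,0,0],[0,0,0,0]]]}}

```text
clock: 16.8
eef_pos: [0.5723, 0.0364, 0.049]
ee_rot: [3.141, -0.0, 2.853]
force: [-5.1, 1.0, 0.8]
gripper_width: 0.0169
gripper_force: 35.0
```

```bash
python3 f.py
```

```text
nest [32.5  -0.52] z 0.049 Fnx,ny,z -4.88 -0.39 0.68 rot [ 3.141 -0.     2.853] t 17.05
```

Stiff both ways in y, so both studs bear. The seat is at nest (32.5, -0.5). Relaxing the push a little and setting the cap down.

>>> {"method": "move_arm", "body": {"deltas": [[[-0.06,0.02,-0.03,0],[0,0,-0.03,0],[0,0,0,0],[0,0,0,0]]]}}

```text
clock: 17.45
eef_pos: [0.572, 0.0365, 0.0486]
ee_rot: [3.141, 0.0, 2.853]
force: [-4.7, 1.5, 1.7]
gripper_width: 0.0173
gripper_force: 35.0
```

>>> {"method": "move_arm", "body": {"deltas": [[[0,0,-0.03,0],[0,0,0,0],[0,0,0,0]]]}}

```text
clock: 17.75
eef_pos: [0.5719, 0.0365, 0.0484]
ee_rot: [3.141, 0.0, 2.853]
force: [-4.9, 1.8, 3.9]
gripper_width: 0.0168
gripper_force: 35.0
```

```bash
python3 f.py
```

```text
nest [32.16 -0.52] z 0.0484 Fnx,ny,z -5.0 0.43 4.06 rot [3.141 0.    2.853] t 18.0
```

>>> {"method": "move_arm", "body": {"deltas": [[[-0.04,0.01,-0.03,0],[0,0,0,0],[0,0,0,0]]], "newtons": 15}}

```text
clock: 18.3
eef_pos: [0.5717, 0.0366, 0.0482]
ee_rot: [3.141, 0.001, 2.853]
force: [-5.3, 0.6, 4.6]
gripper_width: 0.0172
gripper_force: 15.0
```

```bash
python3 f.py
```

```text
nest [31.95 -0.51] z 0.0482 Fnx,ny,z -5.14 -0.14 4.92 rot [3.141e+00 1.000e-03 2.853e+00] t 18.55
```

>>> {"method": "move_arm", "body": {"deltas": [[[0,0,0,0],[0,0,0,0],[0,0,0,0]]], "newtons": 3}}

```text
clock: 18.85
eef_pos: [0.572, 0.0365, 0.048]
ee_rot: [3.141, 0.001, 2.853]
force: [-3.4, 1.9, 3.3]
gripper_width: 0.018
gripper_force: 3.0
```

```bash
python3 f.py
```

```text
nest [32.12 -0.61] z 0.0479 Fnx,ny,z -3.12 1.2 3.49 rot [3.141e+00 1.000e-03 2.853e+00] t 19.1
```

>>> {"method": "move_arm", "body": {"deltas": [[[0,0,0,0],[0,0,0,0],[0,0,0,0],[0,0,0,0]]], "hand": -0.2}}

```text
clock: 19.5
eef_pos: [0.5717, 0.0359, 0.0478]
ee_rot: [-3.142, 0.001, 2.852]
force: [-0.1, -1.1, -0.2]
gripper_width: 0.0353
gripper_force: 0.0
```

```bash
python3 f.py
```

```text
nest [31.79 -0.97] z 0.0478 Fnx,ny,z 0.29 -0.11 -0.11 rot [3.141 0.    2.853] t 19.75
```

Released cleanly. Lift, go over the post, and check with a look.

>>> {"method": "move_arm", "body": {"deltas": [[[0,0,0.5,0],[0,0,1.5,0],[0,0,3,0],[0,0,3,0],[0,0,3,0],[-3,0.9,1,0],[-4,1.1,0,0],[-4.3,1.3,0,0],[0,0,0,0],[0,0,0,0]]], "hand": 0}}

```text
clock: 20.75
eef_pos: [0.4583, 0.0697, 0.169]
ee_rot: [3.141, 0.001, 2.854]
force: [0.7, -0.5, -0.5]
gripper_width: 0.0439
gripper_force: 0.0
```

```bash
python3 f.py; python3 - <<'E'
from h import *
im=eyes.get_image("wrist");cv2.imwrite("pics/w4.png",im)
c=eyes.get_calibration("wrist");print(proj(c,[[*(O-.086*ex-.0015*ey),.084],[*(O+.0325*ex-.0005*ey),.078],[*(O+.0325*ex-.0005*ey),.012]]))
E
```

```text
nest [-84.52  -0.97] z 0.168 Fnx,ny,z 0.16 0.08 -0.03 rot [3.141e+00 1.000e-03 2.851e+00] t 21.0
[[282.48145659 215.81225058]
 [283.78768293 328.37356931]
 [283.38672356 290.48817006]]
```

View pics/w4.png

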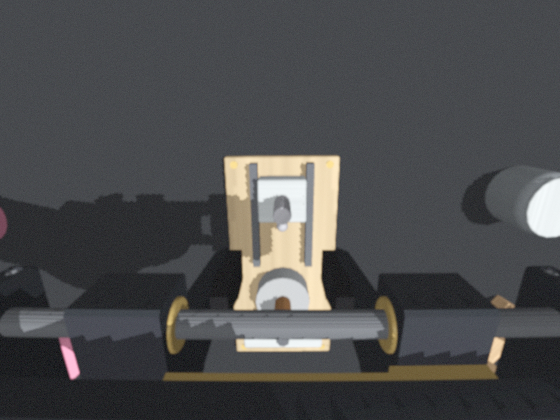

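The wrist view shows the cap upright in its place at (283,293), its handle at (283,305). The post is at (282,208), in line with the fingers, and the nose at (283,228). Descending and gripping the post.

>>> {"method": "move_arm", "body": {"deltas": [[[0,-0.05,-3,0],[0,0,-3,0],[0,0,-2.5,0],[0,0,-2,0],[0,0,-1,0],[0,0,0,0],[0,0,0,0],[0,0,0,0]]]}}

```text
clock: 21.85
eef_pos: [0.459, 0.0688, 0.0537]
ee_rot: [3.141, 0.001, 2.853]
force: [0.4, -0.4, -0.2]
gripper_width: 0.0441
gripper_force: 0.0
```

>>> {"method": "move_arm", "body": {"deltas": [[[0,0,0,0],[0,0,0,0],[0,0,0,0],[0,0,0,0],[0,0,0,0],[0,0,0,0]]], "hand": -1, "newtons": 25}}

```text
clock: 22.45
eef_pos: [0.4588, 0.0696, 0.0531]
ee_rot: [3.14, 0.001, 2.854]
force: [-0.3, 2.9, 3.5]
gripper_width: 0.0153
gripper_force: 25.0
```

```bash
python3 f.py
```

```text
nest [-85.65  -0.73] z 0.0531 Fnx,ny,z -0.91 3.23 4.85 rot [3.140e+00 1.000e-03 2.854e+00] t 22.7
```

>>> {"method": "move_arm", "body": {"deltas": [[[0.01,0.05,0,0],[0.29,-0.085,0,0],[0.29,-0.085,0,0],[0.29,-0.085,0,0],[0.29,-0.085,0,0],[0.29,-0.085,0,0],[0,0,0,0],[0,0,0,0]]]}}

```text
clock: 23.5
eef_pos: [0.4701, 0.0663, 0.053]
ee_rot: [-3.141, -0.005, 2.855]
force: [-5.4, 5.7, 9.2]
gripper_width: 0.0153
gripper_force: 25.0
```

```bash
python3 f.py
```

```text
nest [-73.91  -0.71] z 0.053 Fnx,ny,z -6.91 3.98 10.52 rot [-3.141 -0.005  2.855] t 23.75
```

>>> {"method": "move_arm", "body": {"deltas": [[[0.01,0.06,0.06,0],[0.29,-0.085,0,0],[0.29,-0.085,0,0],[0.29,-0.085,0,0],[0.29,-0.085,0,0],[0.29,-0.085,0,0],[0.29,-0.085,0,0],[0.29,-0.085,0,0]]]}}

```text
clock: 24.55
eef_pos: [0.4889, 0.0607, 0.0531]
ee_rot: [-3.139, -0.008, 2.855]
force: [-7.1, 5.4, 7.9]
gripper_width: 0.0156
gripper_force: 25.0
```

```bash
python3 f.py
```

```text
nest [-53.48  -0.68] z 0.0531 Fnx,ny,z -7.09 2.91 5.79 rot [-3.14  -0.006  2.855] t 24.8
```

>>> {"method": "move_arm", "body": {"deltas": [[[0.29,-0.085,0.02,0],[0.29,-0.085,0,0],[0.29,-0.085,0,0],[0.19,-0.057,0,0],[0.1,-0.028,0,0],[0.1,-0.028,0,0]]]}}

```text
clock: 25.4
eef_pos: [0.5015, 0.0571, 0.0531]
ee_rot: [-3.139, -0.008, 2.855]
force: [-6.9, 5.4, 5.0]
gripper_width: 0.0151
gripper_force: 25.0
```

```bash
python3 f.py
```

```text
nest [-40.94  -0.68] z 0.0531 Fnx,ny,z -7.96 2.95 5.01 rot [-3.14  -0.007  2.855] t 25.65
```

>>> {"method": "move_arm", "body": {"deltas": [[[0.1,-0.028,0,0],[0.1,-0.028,0,0],[0.1,-0.028,0,0]]]}}

```text
clock: 25.95
eef_pos: [0.5044, 0.0562, 0.0531]
ee_rot: [-3.139, -0.008, 2.855]
force: [-7.7, 6.0, 6.7]
gripper_width: 0.015
gripper_force: 25.0
```

```bash
python3 f.py
```

```text
nest [-37.87  -0.63] z 0.0531 Fnx,ny,z -7.68 3.32 5.74 rot [-3.14  -0.007  2.855] t 26.2
```

>>> {"method": "move_arm", "body": {"deltas": [[[0.1,-0.028,0,0],[0.1,-0.028,0,0]]]}}

```text
clock: 26.4
eef_pos: [0.5064, 0.0557, 0.0531]
ee_rot: [-3.139, -0.008, 2.855]
force: [-6.5, 5.3, 5.3]
gripper_width: 0.0149
gripper_force: 25.0
```

```bash
python3 f.py
```

```text
nest [-35.85  -0.65] z 0.0531 Fnx,ny,z -7.5 2.98 4.94 rot [-3.139 -0.008  2.855] t 26.65
```

>>> {"method": "move_arm", "body": {"deltas": [[[0.1,-0.028,0,0],[0.1,-0.028,0,0]]]}}

```text
clock: 26.85
eef_pos: [0.508, 0.0552, 0.0531]
ee_rot: [-3.139, -0.009, 2.855]
force: [-7.8, 5.0, 6.2]
gripper_width: 0.0148
gripper_force: 25.0
```

```bash
python3 f.py
```

```text
nest [-34.32  -0.67] z 0.0531 Fnx,ny,z -8.53 2.93 6.26 rot [-3.139 -0.009  2.855] t 27.1
```

>>> {"method": "move_arm", "body": {"deltas": [[[0.1,-0.028,0,0],[0.1,-0.028,0,0]]]}}

```text
clock: 27.3
eef_pos: [0.5093, 0.0548, 0.0531]
ee_rot: [-3.139, -0.01, 2.855]
force: [-8.8, 5.3, 7.8]
gripper_width: 0.0154
gripper_force: 25.0
```

```bash
python3 f.py
```

```text
nest [-32.93  -0.69] z 0.0531 Fnx,ny,z -10.15 3.29 7.46 rot [-3.139 -0.01   2.855] t 27.55
```

Plunger contact began at about -35.2, and the force is rising 1 N/mm. Another 1.6 mm or so brings it to 4 N.

>>> {"method": "move_arm", "body": {"deltas": [[[0.1,-0.028,0,0],[0.1,-0.028,0,0],[0.02,-0.005,0,0],[0,0,0,0]]]}}

```text
clock: 27.95
eef_pos: [0.5108, 0.0544, 0.0531]
ee_rot: [-3.138, -0.011, 2.856]
force: [-10.4, 6.5, 9.4]
gripper_width: 0.0153
gripper_force: 25.0
```

```bash
python3 f.py
```

```text
nest [-31.5   -0.65] z 0.0531 Fnx,ny,z -11.41 3.38 8.63 rot [-3.138 -0.011  2.856] t 28.2
```

>>> {"method": "move_arm", "body": {"deltas": [[[-0.1,0.028,0,0],[-0.1,0.028,0,0],[0,0,0,0],[0,0,0,0]]]}}

```text
clock: 28.6
eef_pos: [0.5108, 0.0544, 0.0531]
ee_rot: [-3.139, -0.008, 2.855]
force: [-6.4, 6.0, 4.9]
gripper_width: 0.0152
gripper_force: 25.0
```

```bash
python3 f.py
```

```text
nest [-31.54  -0.64] z 0.0531 Fnx,ny,z -7.77 3.0 5.68 rot [-3.139 -0.008  2.855] t 28.85
```

>>> {"method": "move_arm", "body": {"deltas": [[[-0.1,0.028,0,0],[-0.1,0.028,0,0],[-0.02,0.1,0.05,0],[0,0,0,0],[0,0,0,0]]]}}

```text
clock: 29.35
eef_pos: [0.5107, 0.0544, 0.0532]
ee_rot: [-3.139, -0.004, 2.853]
force: [-4.6, 2.2, -8.1]
gripper_width: 0.0152
gripper_force: 25.0
```

```bash
python3 f.py
```

```text
nest [-31.56  -0.6 ] z 0.0532 Fnx,ny,z -4.84 1.09 -7.85 rot [-3.139 -0.004  2.853] t 29.6
```

>>> {"method": "move_arm", "body": {"deltas": [[[0,0,0,0],[0,0,0,0],[0,0,0,0],[0,0,0,0],[0,0,0,0]]], "hand": 0, "newtons": 10}}

```text
clock: 30.1
eef_pos: [0.5135, 0.0548, 0.0544]
ee_rot: [3.141, 0.001, 2.853]
force: [0.5, -0.0, 0.8]
gripper_width: 0.044
gripper_force: 0.0
```

>>> {"method": "move_arm", "body": {"deltas": [[[0,0,0.5,0],[0,0,1.5,0],[0,0,3,0],[0,0,4,0],[0,0,4,0],[-4,0,2,0],[-4,0,0,0],[0,0,0,0],[0,0,0,0]]]}}

```text
clock: 31.0
eef_pos: [0.4326, 0.0549, 0.2047]
ee_rot: [3.141, 0.001, 2.853]
force: [0.3, 0.2, 0.1]
gripper_width: 0.0444
gripper_force: 0.0
```

```bash
python3 f.py; python3 - <<'E'
from h import *
im=eyes.get_image("scene")
cv2.imwrite("pics/s5.png",cv2.resize(im[150:290,220:400],None,fx=4,fy=4,interpolation=cv2.INTER_CUBIC))
E
```

```text
nest [-105.33  -21.58] z 0.204 Fnx,ny,z 0.33 0.18 0.26 rot [3.141e+00 1.000e-03 2.852e+00] t 31.25
```

View pics/s5.png

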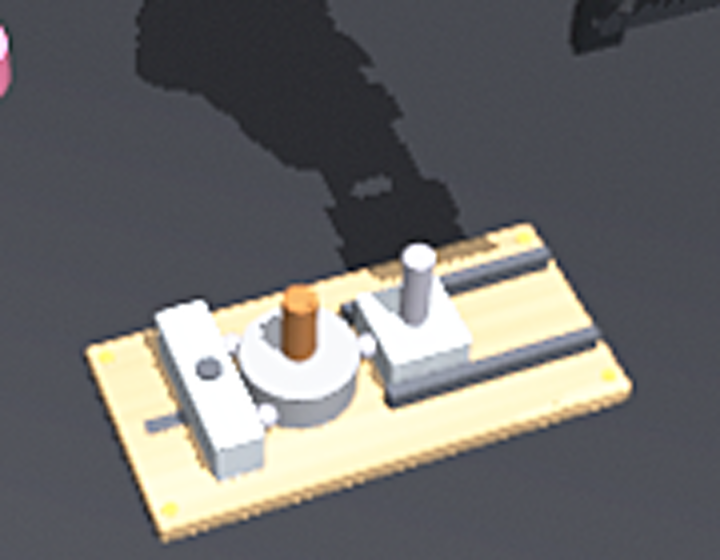

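The picture shows the cap upright at crop (300,350), bearing on the studs at (233,345) and (267,413). The plunger ball is against it at (366,345), and the arm is clear. Handing in.

```bash
python3 -c "
from cell import workorder
print(workorder.close_job())"
```

```text
the job is handed in; nothing more can be done
None
```

The job is handed in, but the verdict was not returned: the cap stands upright and released on both studs, held by the plunger at about 3.7 N (estimated from wrist force), and the wrist peaked near 55 N once, when the cap dug into the plate.

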